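# Fan out the blue colour tiles in the lab tray

### The job

Carry on the overlapping row of colour tiles that the white tile begins in the grey tray: lay the pale blue tile with one short end on the white tile and its other end down on the tray, towards the tray's empty end, then lay the dark blue tile on the pale blue one in the same way. Each tile covers about a third of the length of the one before, in line with the white tile, which stays where it is. Set the tiles down gently, without dropping them, let go of them, and leave the green tile alone.

Things in the scene. Friction and masses are not known exactly. Their poses are not given: they have to be found in the camera images.
- white_tile: White glazed ceramic tile, flat slab 90 mm long (its x), 50 wide (y), 10 thick (z), 0.11 kg; origin at the centre of its underside. Lies flat and loose on the floor of an open grey tray (290 x 170, 16 high, floor and walls 4 thick, fixed), near one end. Its +x runs along the tray to the empty end (over 150 mm of free floor); 50 mm or more free to the side walls. The row grows along this +x.
- pale_tile: Pale (sky) blue glazed ceramic tile, flat slab 90 mm long (its x), 50 wide (y), 10 thick (z), 0.11 kg; origin at the centre of its underside. It lies flat and loose on the black bench and goes second in the row. Its ends are alike. Laid with 30 mm of overlap (centres 60 mm apart) it leans about 9 degrees, far end on the tray floor.
- deep_tile: Dark (navy) blue glazed ceramic tile, flat slab 90 mm long (its x), 50 wide (y), 10 thick (z), 0.11 kg; origin at the centre of its underside. It lies flat and loose on the black bench and goes third, on the pale blue tile. Either way round.
- green_tile: Green glazed ceramic tile, flat slab 90 mm long (its x), 50 wide (y), 10 thick (z), 0.11 kg; origin at the centre of its underside. It lies on the black bench among the blue tiles. Not part of the row: leave it.
There are look-alikes about, which are no part of the job. What is shaped like the pale_tile but brown or orange is not meant.

How it is judged:
On the way:
1. the pale blue tile is laid on the white tile, leaning on its end, and let go (x of pale_tile in the frame of white_tile between 0.045 and 0.08 m and y of pale_tile in the frame of white_tile between -0.016 and 0.016 m and distance between pale_tile and white_tile between 0.047 and 0.078 m and angle between the y axis of pale_tile and the y axis of white_tile, either way round below 0.2 rad and angle between pale_tile's own z axis and vertical between 0.07 and 0.28 rad and contact force between pale_tile and white_tile above 0.02 N and z of pale_tile in the frame of white_tile between 0.002 and 0.013 m and contact force between pale_tile and the fingers below 0.05 N and linear speed of pale_tile below 0.02 m/s and angular speed of pale_tile below 0.2 rad/s and angle between white_tile's own z axis and vertical below 0.05 rad and distance of white_tile from where it was at the start of the episode below 0.02 m), for 0.2 s.
At the end, for the whole second after the job is handed in: White tile flat, within 20 mm of its start. Pale tile leans on it, dark on pale (4 to 16 deg, touching), neighbours' centres 47 to 78 mm apart towards the empty end, sideways within 16 mm (pale) or 20 mm (dark) and turned under 11 deg from the white tile; both released, at rest (all of step 1 and x of deep_tile in the frame of white_tile between 0.093 and 0.156 m and y of deep_tile in the frame of white_tile between -0.02 and 0.02 m and distance between deep_tile and pale_tile between 0.047 and 0.078 m and angle between the y axis of deep_tile and the y axis of white_tile, either way round below 0.2 rad and angle between deep_tile's own z axis and vertical between 0.07 and 0.28 rad and contact force between deep_tile and pale_tile above 0.02 N and z of deep_tile in the frame of white_tile between 0.002 and 0.013 m and contact force between deep_tile and the fingers below 0.05 N and linear speed of deep_tile below 0.02 m/s and angular speed of deep_tile below 0.2 rad/s).
It fails at once if a blue tile or the white tile is dropped (falls freely by more than about 25 mm) ((contact force between pale_tile and the fingers below 0.05 N and linear speed of pale_tile above 0.7 m/s) or (contact force between deep_tile and the fingers below 0.05 N and linear speed of deep_tile above 0.7 m/s) or (contact force between white_tile and the fingers below 0.05 N and linear speed of white_tile above 0.7 m/s)).
It fails at once if the green tile is moved by more than 20 mm (distance of green_tile from where it was at the start of the episode above 0.02 m).
It also fails if it takes over 53 s, if anything falls off the work surface, if the arm or the gripper's body presses on something with over 40 N, if the wrist force passes 120 N, or if a joint passes its speed limit or range.

### The arm

A 6-joint arm with a two-finger parallel gripper is mounted at the origin on the work surface. World frame = base frame: x ahead of the robot, y to its left, z up, the work surface at z = 0. Lengths are in m, angles in rad, forces in N, time in s.
With the tool pointing down it reaches from about 0.325 to 0.9 m from the base axis. Payload 6.1 kg.
Tool frame: the origin (TCP) lies at the very end of the fingers, on their centre line; the grasp point (between the pads) lies 19 mm behind it; z points along the fingers, y is the line along which they close (so a half turn about z gives the same grasp; the last joint's range is limited). The gripper opens to 87 mm and grips with 3 to 60 N. Pads are 19 mm wide; open, the fingers measure 117 mm over their backs; the gripper's body (75 mm by 190 mm) begins 51 mm behind the grasp point.
Start: joints at [1.098, 0.22, 1.526, -0, 1.395, -0.126], TCP at [0.212, 0.588, 0.223] pointing down, gripper open.
Joint ranges: [-2.98, 2.98], [-0.91, 2.08], [0.09, 2.57], [-1.24, 4.39], [0.2, 2.65], [-2.68, 2.68]. Speed limits (rad/s): [2.57, 2.57, 3.01, 3.14, 3.14, 3.14].

### API

Orientations are given as a rotation vector (axis times angle).
In Python, from station import ctrl, cams gives the robot as it stands. The module is installed in compiled form; this text tells all that it offers.
- The arm moves only by the tool arm_command, never from a script. Its argument "increments" is text: rows parted by semicolons, each of 5 numbers parted by spaces: the opening in per cent of the stroke, from 0 (shut) to 100 (fully open), then the shift along the tool's x, y, z normalised to -1 to 1, where 1 is 2.5 cm, then the turn about the tool's z normalised to -1 to 1, where 1 is 5 degrees. In form: grip x y z twist; .... A call has 1 to 20 rows; each row shifts and turns the commanded pose from where the row before left it, along the tool's axes as they then stand; what a row does not reach is not made up. A row lasts 1/10 s, in which the tool goes at most 50 mm and 8.59 degrees, less where a joint would pass 70% of its speed; a pose out of reach is approached as far as the arm can. A call with a number of a shift or a turn outside -1 to 1 is refused whole. A call with a gripper value outside its range is refused whole. The fingers move at their own pace and stop on an object; the grip force is fixed at half the most. Time passes only in rows, so rows that do not move let the fingers close. It gives the time, the measured TCP pose, the force, the opening and the grip force at its end, in the units of the state.
- ctrl.sense(): the state, without advancing time (a new reading comes with each control period).
- cams.snapshot(name): name is "scene" or "top" or "wrist"; returns a dict with "pixels" (480x640x3 uint8, red, green, blue), "fovy" (degrees; the focal length in pixels is half the picture's height over the tangent of half this angle, whatever the lens; pixels are square), "cx", "cy" (the principal point, pixels), "rvec" (rotation vector, rad) and "tvec" (3), from world to camera coordinates, as OpenCV has them. Camera axes: x right, y down, z forward; pixel columns grow to the right and rows downward; lengths in m; the calibration is good to about 2 mm. The wrist camera is an equidistant fisheye: a pixel r from the principal point sees the ray r / f radians off the axis. A picture is of the moment at which its call begins. There is no depth.
- ctrl.close_job(): hands the job in; it is judged then, once.
The state is a dict: "clock": time; "qpos": joint angles; "dq": joint speeds; "joint_efforts": joint torques, N m; "position": TCP position; "orientation": TCP orientation; "ft_force": force on the tool from outside, world axes, zero at the start; "wrist_torque": the same for the moment, N m; "gripper_width": finger opening in m; "grip_force": force on a finger pad.
Only numpy, scipy, OpenCV 4.12 (cv2) and the standard library are available. Lean on these libraries where they do the work, as an engineer would, in place of code of your own. Each camera call takes 0.05 s, during which the arm holds its last target. There are 200 camera calls.

## Working session

There is one attempt and no reset: what is moved stays moved. The work goes in short steps, Python scripts to look and compute and a tool call to move; the robot and the scene stay as the last step left them, time stands still between calls to the robot, and variables do not carry over. Pictures are saved under pics/ and viewed, at most 10 in all, crops included, and the job is handed in when it is done.

Besides the shell and the picture viewer there is one more tool, called as a command line: name --argument value ..., lists and objects as JSON in quotes. arm_command: Moves the arm, as the interface text tells. Its arguments: {"type":"object","properties":{"increments":{"type":"string"}},"required":["increments"]}

```bash
mkdir -p pics
cat > h.py <<'E'
import numpy as np, cv2
from station import ctrl, cams
def snap(n,f=None):
    s=cams.snapshot(n)
    if f: cv2.imwrite('pics/'+f,s['pixels'][:,:,::-1])
    return s
def ray(s,uv,fish=False):
    f=240/np.tan(np.radians(s['fovy'])/2); R=cv2.Rodrigues(np.array(s['rvec'],float))[0]; t=np.array(s['tvec'],float).ravel()
    d=(np.array(uv,float)-[s['cx'],s['cy']])
    if fish:
        r=np.hypot(*d)+1e-9; v=np.array([*(d/r*np.sin(r/f)),np.cos(r/f)])
    else: v=np.array([d[0]/f,d[1]/f,1])
    return -R.T@t, R.T@v
def onz(s,uv,z,fish=False):
    o,v=ray(s,uv,fish); return o+v*(z-o[2])/v[2]
E
python3 - <<'E'
from h import *
s=snap('top','t1.png'); w=snap('scene','s1.png')
print({k:s[k] for k in s if k!='pixels'}); x=ctrl.sense(); print(x['position'],x['orientation'],x['clock'],x['gripper_width'])
E
```

```text
{'fovy': 53.053593610724704, 'cx': 331.3562343729163, 'cy': 245.73451871426806, 'rvec': array([ 2.13848773, -2.10304409,  0.15935045]), 'tvec': array([-0.04124438,  0.54092857,  0.65221759])}
[0.21219213 0.58729031 0.22154871] [-5.41960402e-01 -3.09396108e+00  2.62842376e-03] 0.1 0.08680792089935957
```

View pics/t1.png

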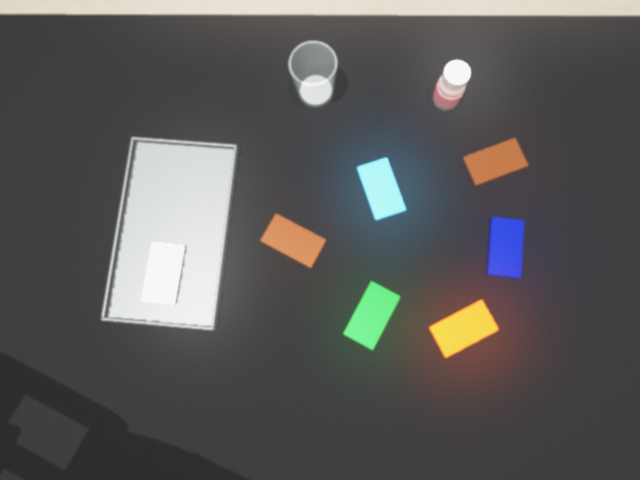

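View pics/s1.png

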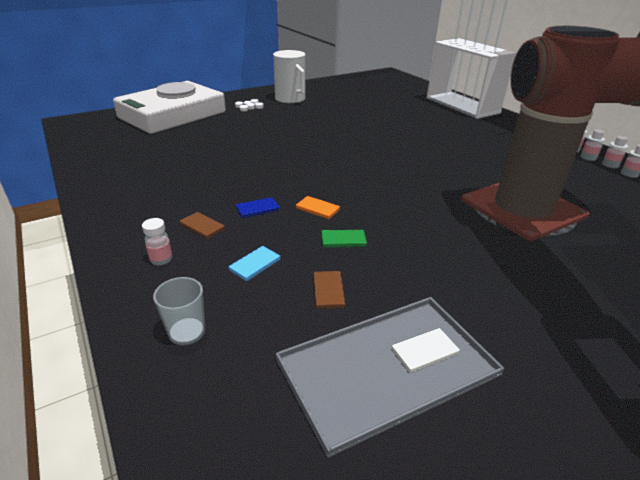

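The top view shows the tray at left with white at (163,273). Pale blue is at (382,189), navy (506,247) and green (372,315), with brown and orange decoys around. The tray's empty end is at the top of the picture.

```bash
cat >> h.py <<'E'
def tile(s,mask,z,fish=False,mn=300):
    mask=cv2.morphologyEx(mask.astype(np.uint8)*255,cv2.MORPH_OPEN,np.ones((3,3)))
    c=max(cv2.findContours(mask,cv2.RETR_EXTERNAL,cv2.CHAIN_APPROX_NONE)[0],key=cv2.contourArea)
    P=np.array([onz(s,p,z,fish)[:2] for p in c[:,0]])
    (cx,cy),(w,h),a=cv2.minAreaRect((P*1000).astype(np.float32))
    if w<h: a+=90
    return np.round([cx,cy,max(w,h),min(w,h),(a+90)%180-90],1)
def masks(s):
    h=cv2.cvtColor(s['pixels'],cv2.COLOR_RGB2HSV); H,S,V=[h[:,:,i].astype(int) for i in range(3)]
    return dict(pale=(H>85)&(H<108)&(S>100)&(V>150),deep=(H>112)&(H<128)&(S>150)&(V>100),green=(H>50)&(H<75)&(S>150)&(V>110),white=(S<20)&(V>238))
E
python3 - <<'E'
from h import *
s=cams.snapshot('top'); m=masks(s); m['white'][:,:]&=False
h=cv2.cvtColor(s['pixels'],cv2.COLOR_RGB2HSV)
w=(h[:,:,2]>238)&(h[:,:,1]<25); w[:200]=0; w[:,220:]=0; m['white']=w
for k in m: print(k,m[k].sum(),tile(s,m[k],.014 if k=='white' else .010))
w=(h[:,:,2]>150); w[:120]=0; w[340:]=0; w[:,245:]=0; print('tray',tile(s,w,.016))
c=cams.snapshot('scene'); h=cv2.cvtColor(c['pixels'],cv2.COLOR_RGB2HSV)
m=masks(c); m['deep']=(h[:,:,0]>112)&(h[:,:,0]<128)&(h[:,:,1]>150)&(h[:,:,2]>60); m['deep'][:180]=0
m['green']=(h[:,:,0]>50)&(h[:,:,0]<75)&(h[:,:,1]>150)&(h[:,:,2]>80)
w=(h[:,:,2]>190)&(h[:,:,1]<40); w[:320]=0; w[:,:350]=0; m['white']=w
for k in m: print(k,m[k].sum(),tile(c,m[k],.014 if k=='white' else .010))
import scipy.spatial.transform as T; print(T.Rotation.from_rotvec(ctrl.sense()['orientation']).as_matrix().round(3))
E
```

```text
Traceback (most recent call last):
  File "h.py", line 18, in tile
    c=max(cv2.findContours(mask,cv2.RETR_EXTERNAL,cv2.CHAIN_APPROX_NONE)[0],key=cv2.contourArea)
ValueError: max() iterable argument is empty
```

Run:
```python
from h import *
s=cams.snapshot('top'); c=cams.snapshot('scene')
for S,pts,n in((s,[(382,189),(506,247),(372,315),(163,273),(180,180)],'top'),(c,[(255,263),(258,207),(344,238),(426,350),(350,390)],'scene')):
    h=cv2.cvtColor(S['pixels'],cv2.COLOR_RGB2HSV); im=h.astype(int)
    for (u,v),k in zip(pts,['pale','deep','green','white','tray']):
        q=np.median(im[v-3:v+4,u-3:u+4].reshape(-1,3),axis=0)
        if k=='tray': print(n,k,q);continue
        if k=='white': m=(im[...,2]>(q[2]+ (225 if n=='top' else 110))/2)&(im[...,1]<60)
        else: m=(abs(im[...,0]-q[0])<12)&(im[...,1]>q[1]*.6)&(im[...,2]>q[2]*.55)
        _,L=cv2.connectedComponents(m.astype(np.uint8),connectivity=4); m=L==L[v,u]
        print(n,k,q,m.sum(),tile(S,m,.014 if k=='white' else .010))
h=cv2.cvtColor(s['pixels'],cv2.COLOR_RGB2HSV)
w=(h[:,:,2]>150); w[:120]=0; w[340:]=0; w[:,245:]=0; print('tray',tile(s,w,.016))
from scipy.spatial.transform import Rotation as T; print(T.from_rotvec(ctrl.sense()['orientation']).as_matrix().round(3))
```

```text
top pale [ 90.  65. 247.] 2058 [ 640.3 -106.7   94.6   55.    19.4]
top deep [116. 189. 229.] 2070 [ 550.6 -295.8   92.1   52.1   -5.9]
top green [ 67. 130. 242.] 2179 [444.6 -93.1  91.9  52.1 -27.4]
top white [  0.   0. 247.] 4358 [488.4 197.8 117.7 110.8  -3.5]
top tray [ 90.   3. 223.]
scene pale [ 97. 135. 243.] 879 [ 640.9 -104.4   93.2   56.8   19.1]
scene deep [116. 212. 173.] 491 [ 551.4 -294.1   91.4   55.4   -6.3]
scene green [ 67. 178. 160.] 632 [445.9 -91.   90.6  51.3 -28.9]
scene white [100.   2. 243.] 1543 [502.2 224.   91.1  51.6  -5.6]
scene tray [109.  22. 150.]
tray [568.4 215.2 290.4 168.8  -4. ]
[[-0.94   0.34  -0.   ]
 [ 0.34   0.94  -0.001]
 [ 0.    -0.001 -1.   ]]
```

arm_command --increments "100 0 0 0 -0.985;100 0 0 0 -0.985;100 0 0 0 -0.985;100 0 0 0 -0.985;100 0 0 0 -0.985;100 0 0 0 -0.985;100 0 0 0 -0.985;100 0 0 0 -0.985;100 -0.22 -1 0 0;100 -0.22 -1 0 0;100 -0.22 -1 0 0;100 -0.22 -1 0 0;100 -0.22 -1 0 0;100 -0.22 -1 0 0;100 -0.22 -1 0 0;100 -0.22 -1 0 0;100 -0.22 -1 0 0;100 -0.22 -1 0 0;100 -0.22 -1 0 0;100 -0.22 -1 0 0"

```text
clock: 2.25
position: [0.3753, 0.3262, 0.2226]
orientation: [-0.533, 3.096, 0.0]
ft_force: [1.1, -0.5, -1.0]
gripper_width: 0.0869
grip_force: 0.0
```

arm_command --increments "100 -0.22 -1 0 0;100 -0.22 -1 0 0;100 -0.22 -1 0 0;100 -0.22 -1 0 0;100 -0.22 -1 0 0;100 -0.22 -1 0 0;100 -0.22 -1 0 0;100 -0.22 -1 0 0;100 -0.22 -1 0 0;100 -0.22 -1 0 0;100 -0.22 -1 0 0;100 -0.22 -1 0 0;100 -0.22 -1 0 0;100 -0.22 -1 0 0;100 -0.22 -1 0 0;100 -0.22 -1 0 0;100 -0.22 -1 0 0;100 -0.22 -1 0 0;100 -0.22 -1 0 0;100 -0.22 -0.9 0 0"

```text
clock: 4.25
position: [0.6453, -0.1061, 0.2223]
orientation: [0.532, -3.096, -0.0]
ft_force: [0.1, 0.0, -0.7]
gripper_width: 0.0873
grip_force: 0.0
```

arm_command --increments "100 0 0 0.8 0;100 0 0 0.8 0;100 0 0 0.8 0;100 0 0 0.8 0;100 0 0 0.8 0;100 0 0 0 0;100 0 0 0 0"

```text
clock: 4.95
position: [0.6447, -0.1049, 0.1224]
orientation: [0.533, -3.095, -0.001]
ft_force: [-0.0, -0.6, -0.7]
gripper_width: 0.087
grip_force: 0.0
```

```bash
cat >> h.py <<'E'
from scipy.spatial.transform import Rotation as T
def goto(x,y,z=None,yaw=None):
    "norm. increments in tool axes to world point (m), twist to make tool y at yaw (deg)"
    s=ctrl.sense(); R=T.from_rotvec(s['orientation']).as_matrix(); p=np.array(s['position'])
    d=np.array([x,y,p[2] if z is None else z])-p; yw=np.degrees(np.arctan2(R[1,1],R[0,1]))
    if yaw is not None:
        tw=-((yaw-yw+180)%360-180); print('twist units',round(tw/5,2)); R=R@T.from_euler('z',tw,degrees=True).as_matrix()
    print('t',round(s['clock'],2),'tcp',p.round(4),'yaw',round(yw,2),'w',round(s['gripper_width'],4),'g',np.round(s['grip_force'],1),'ft',np.round(s['ft_force'],1),'incr',(R.T@d/.025).round(2))
def seg(S,u,v,z,fish,n=''):
    im=cv2.cvtColor(S['pixels'],cv2.COLOR_RGB2HSV).astype(int); q=np.median(im[v-3:v+4,u-3:u+4].reshape(-1,3),axis=0)
    m=(abs(im[...,0]-q[0])<12)&(im[...,1]>q[1]*.6)&(im[...,2]>q[2]*.55)
    _,L=cv2.connectedComponents(m.astype(np.uint8),connectivity=4); m=L==L[v,u]
    print(n,q,m.sum(),tile(S,m,z,fish))
def pix(S,p):
    "fisheye projection"
    f=240/np.tan(np.radians(S['fovy'])/2); c=cv2.Rodrigues(np.array(S['rvec'],float))[0]@np.array(p)+np.array(S['tvec']).ravel()
    r=np.hypot(c[0],c[1]); k=f*np.arctan2(r,c[2])/r; return int(S['cx']+k*c[0]),int(S['cy']+k*c[1])
E
python3 - <<'E'
from h import *
goto(.640,-.106,.003,109.3)
S=snap('wrist','w1.png'); u,v=pix(S,(.640,-.106,.01)); print(u,v); seg(S,u,v,.01,True,'pale')
E
```

```text
twist units 0.05
t 4.95 tcp [ 0.6447 -0.1049  0.1224] yaw 109.53 w 0.087 g 0.0 ft [-0.  -0.6 -0.7] incr [0.19 0.02 4.78]
323 234
pale [ 93. 114. 255.] 6081 [ 641.2 -108.1   91.    50.7   19.2]
```

View pics/w1.png

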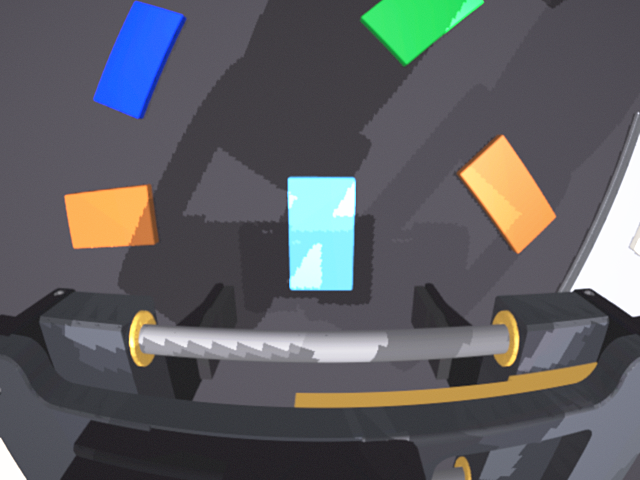

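The wrist view shows the pale tile at (322,234), square to the fingers with nothing near it, so I go down and grip.

arm_command --increments "100 0.17 -0.05 0.8 0;100 0 0 0.8 0;100 0 0 0.8 0;100 0 0 0.8 0;100 0 0 0.6 0;100 0 0 0.5 0;100 0 0 0.3 0;100 0 0 0.18 0;100 0 0 0 0;40 0 0 0 0;40 0 0 0 0;40 0 0 0 0;40 0 0 0 0;40 0 0 0 0"

```text
clock: 6.4
position: [0.6414, -0.1076, 0.0033]
orientation: [-0.533, 3.096, -0.0]
ft_force: [-0.8, 0.0, 0.5]
gripper_width: 0.055
grip_force: 0.0
```

arm_command --increments "40 0 0 -0.3 0;40 0 0 -0.6 0;40 0 0 -0.8 0;40 0 0 -0.8 0;40 0 0 -0.8 0;40 0 0 -0.8 0;40 0 0 0 0;40 0 0 0 0"

```text
clock: 7.2
position: [0.6418, -0.1077, 0.1066]
orientation: [-0.533, 3.094, -0.001]
ft_force: [-0.3, -0.4, -2.0]
gripper_width: 0.0492
grip_force: 30.0
```

Run:
```python
from h import *
a=np.radians(-5); goto(.502+.06*np.cos(a),.224+.06*np.sin(a),.1,85)
```

```text
twist units 4.91
t 7.2 tcp [ 0.6418 -0.1077  0.1066] yaw 109.53 w 0.0492 g 30.0 ft [-0.3 -0.4 -2. ] incr [ 4.33 12.73  0.25]
```

arm_command --increments "40 0 0 0 0.98;40 0 0 0 0.98;40 0 0 0 0.98;40 0 0 0 0.98;40 0 0 0 0.99;40 0.33 0.98 0 0;40 0.33 0.98 0 0;40 0.33 0.98 0 0;40 0.33 0.98 0 0;40 0.33 0.98 0 0;40 0.33 0.98 0 0;40 0.33 0.98 0 0;40 0.33 0.98 0 0;40 0.33 0.98 0 0;40 0.33 0.98 0 0;40 0.33 0.98 0 0;40 0.33 0.98 0 0;40 0.33 0.98 0 0;40 0 0 0 0;40 0 0 0 0"

```text
clock: 9.2
position: [0.5613, 0.2191, 0.1041]
orientation: [-0.135, -3.137, 0.002]
ft_force: [-0.3, -0.0, -0.6]
gripper_width: 0.0494
grip_force: 30.0
```

Run:
```python
from h import *
a=np.radians(-5); goto(.502+.06*np.cos(a),.224+.06*np.sin(a),.1,85)
S=snap('wrist','w2.png'); C=snap('scene'); cv2.imwrite('pics/s2.png',cv2.resize(C['pixels'][200:460,240:560,::-1],None,fx=2.2,fy=2.2))
p=np.array(ctrl.sense()['position']); 
for q in((p[0],p[1],p[2]),(.502,.224,.014)): print(pix(S,q))
```

```text
twist units 0.01
t 9.2 tcp [0.5613 0.2191 0.1041] yaw 85.07 w 0.0494 g 30.0 ft [-0.3 -0.  -0.6] incr [-0.02 -0.01  0.16]
(321, 306)
(323, 165)
```

View pics/w2.png

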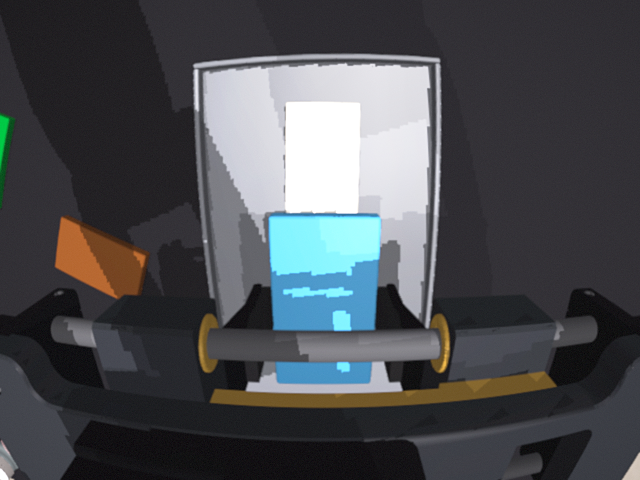

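View pics/s2.png

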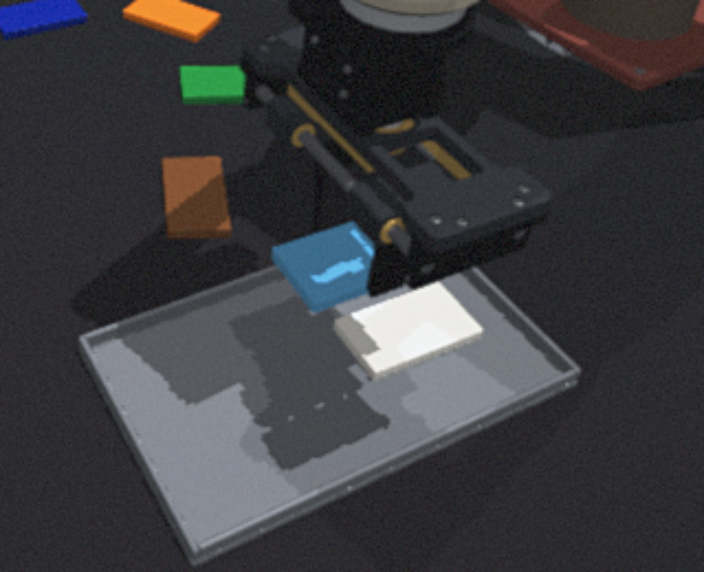

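The wrist view has the pale tile held level, with its end edge at row 214, columns 269–380. It is in line with the white tile, whose columns are 285–360 and far edge row 102.

Run:
```python
from h import *
S=cams.snapshot('wrist')
e=(onz(S,(286,103),.014,True)+onz(S,(360,103),.014,True))/2; a=np.radians(-5)
print('white far edge mid',e,'-> centre',e[:2]+.045*np.array([np.cos(a),np.sin(a)]), np.linalg.norm(onz(S,(286,103),.014,True)-onz(S,(360,103),.014,True)))
for z in np.arange(.09,.121,.005):
    l,r=onz(S,(269,215),z,True),onz(S,(380,215),z,True); print(z.round(3),np.linalg.norm(l-r).round(4),((l+r)/2).round(4), np.dot(((l+r)/2-ctrl.sense()['position'])[:2],[np.cos(a),np.sin(a)]).round(4))
im=cv2.cvtColor(S['pixels'],cv2.COLOR_RGB2HSV).astype(int)
print([ (r,tuple(im[r,322])) for r in range(206,222,2)])
```

```text
white far edge mid [0.45993938 0.22683409 0.014     ] -> centre [0.50476814 0.22291208] 0.04963135905512414
0.09 0.0545 [0.5214 0.2223 0.09  ] -0.041
0.095 0.0529 [0.5204 0.2224 0.095 ] -0.0421
0.1 0.0514 [0.5194 0.2225 0.1   ] -0.0431
0.105 0.0499 [0.5183 0.2225 0.105 ] -0.0441
0.11 0.0483 [0.5173 0.2226 0.11  ] -0.0452
0.115 0.0468 [0.5163 0.2227 0.115 ] -0.0462
0.12 0.0453 [0.5152 0.2228 0.12  ] -0.0472
[(206, (np.int64(0), np.int64(0), np.int64(255))), (208, (np.int64(0), np.int64(0), np.int64(255))), (210, (np.int64(0), np.int64(0), np.int64(255))), (212, (np.int64(10), np.int64(8), np.int64(195))), (214, (np.int64(102), np.int64(177), np.int64(166))), (216, (np.int64(102), np.int64(169), np.int64(229))), (218, (np.int64(91), np.int64(123), np.int64(255))), (220, (np.int64(91), np.int64(98), np.int64(255)))]
```

arm_command --increments "40 -0.08 -0.02 0.6 0;40 0 0 0.6 0;40 0 0 0.6 0;40 0 0 0.6 0;40 0 0 0.4 0;40 0 0 0.2 0;40 0 0 0.1 0;40 0 0 0 0;40 0 0 0 0"

```text
clock: 10.25
position: [0.5649, 0.2186, 0.0287]
orientation: [0.137, 3.137, 0.001]
ft_force: [0.3, 0.7, -0.9]
gripper_width: 0.0493
grip_force: 30.0
```

arm_command --increments "40 0 0 0.06 0;40 0 0 0.06 0;40 0 0 0.06 0;40 0 0 0 0"

```text
clock: 10.65
position: [0.5641, 0.2183, 0.0233]
orientation: [-0.138, -3.138, 0.0]
ft_force: [0.3, -0.8, -0.6]
gripper_width: 0.0494
grip_force: 30.0
```

arm_command --increments "40 0 0 0.04 0;40 0 0 0.04 0;40 0 0 0 0"

```text
clock: 10.95
position: [0.5642, 0.2184, 0.0213]
orientation: [-0.137, -3.138, 0.0]
ft_force: [-0.0, -0.2, -0.6]
gripper_width: 0.0492
grip_force: 30.0
```

arm_command --increments "40 0 0 0.04 0;40 0 0 0.04 0;40 0 0 0 0"

```text
clock: 11.25
position: [0.5645, 0.2184, 0.0199]
orientation: [0.138, 3.138, 0.0]
ft_force: [-1.1, -0.3, 2.2]
gripper_width: 0.0491
grip_force: 30.0
```

arm_command --increments "40 0 0 0.04 0;40 0 0 0.04 0;40 0 0 0 0"

```text
clock: 11.55
position: [0.565, 0.2184, 0.0191]
orientation: [0.137, 3.138, 0.0]
ft_force: [-3.4, -1.7, 9.6]
gripper_width: 0.0492
grip_force: 30.0
```

Contact is at TCP z of about 0.020, so I release.

arm_command --increments "58 0 0 0 0;60 0 0 0 0;65 0 0 0 0;75 0 0 0 0;85 0 0 0 0;90 0 0 -0.2 0;90 0 0 -0.6 0;90 0 0 -0.9 0;90 0 0 -1 0;90 0 0 -1 0;90 0 0 0 0;90 0 0 0 0"

```text
clock: 12.75
position: [0.5651, 0.2186, 0.1116]
orientation: [0.137, 3.136, 0.001]
ft_force: [-0.3, -0.9, -0.3]
gripper_width: 0.0783
grip_force: 0.0
```

Run:
```python
from h import *
S=snap('wrist','w3.png')
goto(.551,-.295,.12,84)
e=ctrl.sense()['position']
```

```text
twist units 0.2
t 12.8 tcp [0.5641 0.2183 0.1101] yaw 84.98 w 0.078 g 0.0 ft [ 0.1 -0.1 -0.4] incr [ -1.62 -20.48  -0.39]
```

View pics/w3.png

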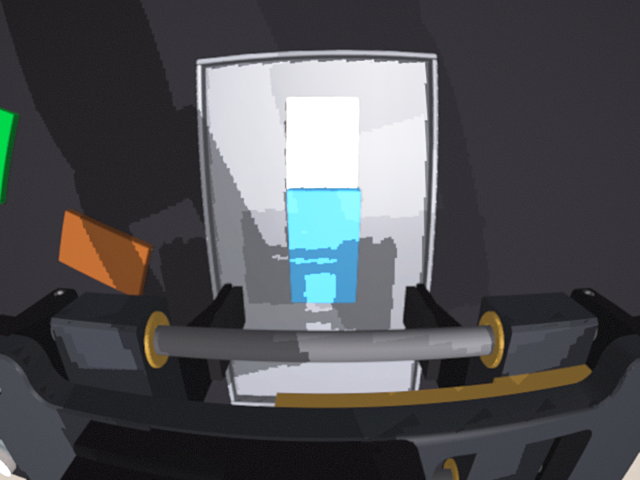

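Pale lies on white in line: its near end is at row 189 (columns 288–360), its far end at row 302 (columns 291–355), and white's far end at row 97.

Run:
```python
from h import *
S=cams.snapshot('wrist')
f=lambda a,b,z:((onz(S,a,z,True)+onz(S,b,z,True))/2).round(4)
print('white end',f((287,97),(358,97),.014)); print('pale near',f((288,190),(360,190),.0287)); print('pale far',f((291,302),(355,302),.0139))
```

```text
white end [0.4574 0.227  0.014 ]
pale near [0.5206 0.2226 0.0287]
pale far [0.6082 0.2143 0.0139]
```

arm_command --increments "100 -0.08 -1 -0.02 0.1;100 -0.08 -1 -0.02 0.1;100 -0.08 -1 -0.02 0;100 -0.08 -1 -0.02 0;100 -0.08 -1 -0.02 0;100 -0.08 -1 -0.02 0;100 -0.08 -1 -0.02 0;100 -0.08 -1 -0.02 0;100 -0.08 -1 -0.02 0;100 -0.08 -1 -0.02 0;100 -0.08 -1 -0.02 0;100 -0.08 -1 -0.02 0;100 -0.08 -1 -0.02 0;100 -0.08 -1 -0.02 0;100 -0.08 -1 -0.02 0;100 -0.08 -1 -0.02 0;100 -0.08 -1 -0.02 0;100 -0.08 -1 -0.02 0;100 -0.08 -1 0 0;100 -0.08 -1 0 0"

```text
clock: 14.85
position: [0.5512, -0.2835, 0.1172]
orientation: [-0.165, -3.135, -0.003]
ft_force: [0.2, -0.3, -0.2]
gripper_width: 0.0871
grip_force: 0.0
```

arm_command --increments "100 0 -0.4 0 0;100 0 0 0 0;100 0 0 0 0"

```text
clock: 15.15
position: [0.5508, -0.2919, 0.1181]
orientation: [-0.165, -3.136, -0.002]
ft_force: [-0.4, 0.3, -0.4]
gripper_width: 0.0866
grip_force: 0.0
```

Run:
```python
from h import *
S=snap('wrist'); goto(.551,-.295,.003,84)
u,v=pix(S,(.551,-.295,.01)); print(u,v); seg(S,u,v,.01,True,'deep')
```

```text
twist units 0.0
t 15.2 tcp [ 0.551  -0.2916  0.1183] yaw 84.01 w 0.0872 g 0.0 ft [-1.   0.3  0. ] incr [-0.02 -0.14  4.61]
319 243
deep [115. 206. 204.] 7571 [ 550.9 -297.2   90.7   50.7   -6. ]
```

arm_command --increments "100 0 -0.2 0.8 0;100 0 0 0.8 0;100 0 0 0.8 0;100 0 0 0.8 0;100 0 0 0.6 0;100 0 0 0.4 0;100 0 0 0.2 0;100 0 0 0.12 0;100 0 0 0 0;40 0 0 0 0;40 0 0 0 0;40 0 0 0 0;40 0 0 0 0;40 0 0 0 0;40 0 0 0 0;40 0 0 0 0;40 0 0 0 0"

```text
clock: 16.9
position: [0.5508, -0.298, 0.0061]
orientation: [0.165, 3.137, -0.0]
ft_force: [0.6, 0.9, -0.4]
gripper_width: 0.0494
grip_force: 30.0
```

arm_command --increments "40 0 0 -0.3 0;40 0 0 -0.6 0;40 0 0 -0.8 0;40 0 0 -0.8 0;40 0 0 -0.8 0;40 0 0 -0.8 0;40 0 0 0 0;40 0 0 0 0"

```text
clock: 17.7
position: [0.5511, -0.2982, 0.1095]
orientation: [0.165, 3.136, -0.002]
ft_force: [0.3, -0.6, -2.1]
gripper_width: 0.0496
grip_force: 30.0
```

Run:
```python
from h import *
goto(.624,.2128,.1,84.8)
```

```text
twist units -0.16
t 17.7 tcp [ 0.5511 -0.2982  0.1095] yaw 83.98 w 0.0496 g 30.0 ft [ 0.3 -0.6 -2.1] incr [-1.05 20.62  0.36]
```

arm_command --increments "40 -0.05 1 0 -0.16;40 -0.05 1 0 0;40 -0.05 1 0 0;40 -0.05 1 0 0;40 -0.05 1 0 0;40 -0.05 1 0 0;40 -0.05 1 0 0;40 -0.05 1 0 0;40 -0.05 1 0 0;40 -0.05 1 0 0;40 -0.05 1 0 0;40 -0.05 1 0 0;40 -0.05 1 0 0;40 -0.05 1 0 0;40 -0.05 1 0 0;40 -0.05 1 0 0;40 -0.05 1 0 0;40 -0.05 1 0 0;40 -0.05 1 0 0;40 -0.05 1 0 0"

```text
clock: 19.7
position: [0.6203, 0.1984, 0.1065]
orientation: [-0.143, -3.135, 0.001]
ft_force: [0.8, -0.9, -0.6]
gripper_width: 0.0494
grip_force: 30.0
```

arm_command --increments "40 -0.05 0.6 0 0;40 0 0 0 0;40 0 0 0 0"

```text
clock: 20.0
position: [0.6235, 0.2118, 0.1076]
orientation: [-0.142, -3.137, 0.002]
ft_force: [0.4, 0.0, -0.7]
gripper_width: 0.0493
grip_force: 30.0
```

Run:
```python
from h import *
S=snap('wrist','w4.png'); goto(.624,.2128,.032,84.8)
```

```text
twist units -0.01
t 20.05 tcp [0.6237 0.2114 0.1078] yaw 84.76 w 0.0493 g 30.0 ft [ 0.1 -0.5 -0.9] incr [-0.01  0.06  3.03]
```

View pics/w4.png

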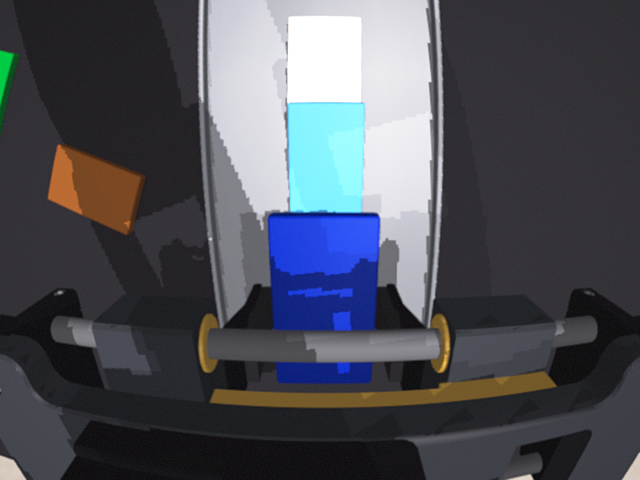

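Navy is held level and in line over pale, with its end at row 213 against pale's columns 289–364. I lower it.

arm_command --increments "40 0 0.06 0.6 0;40 0 0 0.6 0;40 0 0 0.6 0;40 0 0 0.6 0;40 0 0 0.4 0;40 0 0 0.2 0;40 0 0 0.1 0;40 0 0 0 0;40 0 0 0 0"

```text
clock: 20.95
position: [0.6248, 0.2141, 0.0318]
orientation: [0.143, 3.137, 0.001]
ft_force: [0.1, 0.8, -1.6]
gripper_width: 0.049
grip_force: 30.0
```

arm_command --increments "40 0 0 0.04 0;40 0 0 0.04 0;40 0 0 0.04 0;40 0 0 0 0"

```text
clock: 21.35
position: [0.6241, 0.2139, 0.028]
orientation: [-0.143, -3.138, 0.0]
ft_force: [-0.2, 0.3, -1.3]
gripper_width: 0.0491
grip_force: 30.0
```

arm_command --increments "40 0 0 0.04 0;40 0 0 0.04 0;40 0 0 0 0"

```text
clock: 21.65
position: [0.624, 0.2139, 0.0258]
orientation: [-0.143, -3.138, 0.0]
ft_force: [-0.3, 0.2, -1.0]
gripper_width: 0.0488
grip_force: 30.0
```

arm_command --increments "40 0 0 0.04 0;40 0 0 0 0"

```text
clock: 21.85
position: [0.6242, 0.214, 0.025]
orientation: [0.143, 3.138, 0.0]
ft_force: [-0.1, 0.5, -1.1]
gripper_width: 0.0492
grip_force: 30.0
```

arm_command --increments "40 0 0 0.04 0;40 0 0 0 0"

```text
clock: 22.05
position: [0.6244, 0.214, 0.0242]
orientation: [0.143, 3.138, 0.0]
ft_force: [-0.8, 0.4, 0.5]
gripper_width: 0.0488
grip_force: 30.0
```

arm_command --increments "40 0 0 0.04 0;40 0 0 0 0"

```text
clock: 22.25
position: [0.6245, 0.214, 0.0234]
orientation: [0.143, 3.138, 0.0]
ft_force: [-0.5, -1.0, 1.8]
gripper_width: 0.0493
grip_force: 30.0
```

arm_command --increments "40 0 0 0.04 0;40 0 0 0 0"

```text
clock: 22.45
position: [0.6246, 0.214, 0.0225]
orientation: [0.143, 3.138, 0.0]
ft_force: [-0.3, -0.7, 4.3]
gripper_width: 0.0489
grip_force: 30.0
```

arm_command --increments "40 0 0 0.04 0;40 0 0 0 0"

```text
clock: 22.65
position: [0.6247, 0.214, 0.0214]
orientation: [0.143, 3.137, 0.0]
ft_force: [1.0, -0.6, 4.6]
gripper_width: 0.0491
grip_force: 30.0
```

arm_command --increments "40 0 0 0.04 0;40 0 0 0 0"

```text
clock: 22.85
position: [0.6248, 0.2139, 0.0203]
orientation: [0.143, 3.137, 0.0]
ft_force: [2.4, -1.1, 4.6]
gripper_width: 0.0488
grip_force: 30.0
```

Force stays gentle, so I release and retreat.

arm_command --increments "58 0 0 0 0;60 0 0 0 0;65 0 0 0 0;75 0 0 0 0;85 0 0 0 0;90 0 0 -0.2 0;90 0 0 -0.6 0;90 0 0 -0.9 0;90 0 0 -1 0;90 0 0 -1 0;90 0 0 -1 0;90 1 0 -1 0;90 1 0 0 0;90 1 0 0 0;90 0 0 0 0;90 0 0 0 0"

```text
clock: 24.45
position: [0.55, 0.221, 0.1641]
orientation: [0.142, 3.136, 0.001]
ft_force: [0.3, 0.8, 0.1]
gripper_width: 0.0785
grip_force: 0.0
```

Run:
```python
from h import *
S=snap('wrist'); C=snap('scene'); goto(.55,.22)
cv2.imwrite('pics/f.png',np.hstack([S['pixels'][:,150:500],cv2.resize(C['pixels'][280:460,260:520],(450,312))[:312] if 0 else cv2.copyMakeBorder(cv2.resize(C['pixels'][280:460,260:520],(450,312)),0,168,0,0,0)])[:,:,::-1])
```

```text
t 24.55 tcp [0.5506 0.2208 0.1635] yaw 84.77 w 0.0784 g 0.0 ft [-0.1  0.3  0.9] incr [ 0.02 -0.03 -0.  ]
```

View pics/f.png

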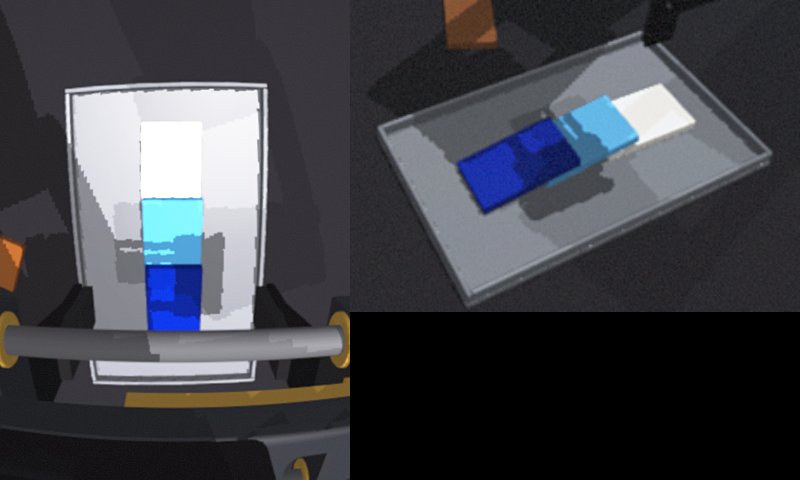

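White far end is at row 122, pale near end at row 198 and navy near end at row 265, all in line and leaning. I'll check the spacings before handing in.

Run:
```python
from h import *
S=cams.snapshot('wrist')
e=[onz(S,(u,v),z,True) for u,v,z in((321,122,.014),(322,199,.0287),(324,265,.0287))]
d1,d2=np.linalg.norm(e[1]-e[0]),np.linalg.norm(e[2]-e[1]); print(np.round(e,4),d1,d2)
if .050<d1<.075 and .050<d2<.075: print(ctrl.close_job())
```

```text
[[0.4595 0.2272 0.014 ]
 [0.522  0.2224 0.0287]
 [0.5785 0.2189 0.0287]] 0.06439898037643212 0.056544455597592
the job is handed in; nothing more can be done
None
```

The pale blue and dark blue tiles are laid in an overlapping row from the white tile, in line, leaning and released. The last wrist picture puts them about 64 mm and 57 mm apart, and the green tile was left alone. I handed the job in at about 25 s of the 53 s allowed; the verdict was not shown.

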